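Show an objective's front lens to the inspection camera

TASK

The longest microscope objective in the storage block is suspected of having a smeared front lens: lift it out of its hole and hold it up to the small tilted inspection camera, so that its front lens (the narrow end that sits down in the block) looks straight into the camera's lens, centred on the camera's line of sight, 60 mm away. Finish holding it there still in the air in the gripper: do not put it down or let go. Keep off the camera and leave everything else where it stands.

Things in the scene. Friction and masses are not known exactly. Their poses are not given: they have to be found in the camera images.
- long_objective: Longest of four metal objectives standing nose down in the block, in any of the holes: 77 mm long, about 0.2 kg. Origin at the front lens (narrow end), z along it to the threaded end (up in the block). From the front lens: tapered nose 13 to 22 mm across, flat shoulder at 30 mm, barrel 32 mm across from 30 to 72 mm (grip here), thread 20 mm across to 77 mm. The shoulder rests on the block's top.
- front_lens (a point): Centre of the long objective's front lens, which looks along the point's -z axis (down while in the block). Axes as the objective's.
- thread_end (a point): Centre of the long objective's threaded end, 77 mm behind the front lens. Axes as the objective's.
- objective_block: Black plastic storage block fixed to the bench, 66 x 250 mm and 45 mm high, origin at the centre of its underside, z up, long side along its y axis. Four round holes 25 mm across, 38 mm deep, in a row at y = -90, -30, 30 and 90 mm, each with an objective standing in it.
- camera_lens (a point): Centre of the front face of the inspection camera's lens, inside a black ring light 50 mm across. The camera looks along this point's -x axis; its y axis is level and points to the camera's side.
- inspection_camera: Inspection camera fixed to the bench, looking to its -x side (roughly at the robot), slanting up. Base plate 120 x 90 x 12 mm, from x = -50 to 70 mm; origin on the bench under the post. Level tilt pivot 90 mm above the bench; the camera (44 mm square, then lens and 50 mm ring light) reaches 85 mm from the pivot along its line of sight and 12 mm back.
- camera_head (a joint): Tilt of the inspection camera: the angle of its line of sight above the horizontal (0 level, growing as it looks further up). It starts anywhere between 0.82 and 1.08 rad. A stiff friction joint that stays where it is set; not to be moved.
- objective_a: Bystander: objective 61 mm long, barrel 32 mm across, standing in the block 35 mm clear above its top. Origin at its front lens, z to its threaded end.
- objective_b: Bystander: objective 49 mm long, barrel 32 mm across, standing in the block 29 mm clear above its top. Origin at its front lens, z to its threaded end.
- objective_c: Bystander: objective 37 mm long, barrel 32 mm across, standing in the block 23 mm clear above its top. Origin at its front lens, z to its threaded end.
- oil_bottle: Bystander: small amber glass oil bottle with a black cap, 32 mm across, 70 mm high. Origin at the centre of its underside.
- objective_can: Bystander: closed white plastic objective can with a grey ribbed screw cap, 47 mm across, 62 mm high. Origin at the centre of its underside.
- culture_dish: Bystander: flat round clear culture dish, 90 mm across, 15 mm high. Origin at the centre of its underside.
- slide_box: Bystander: closed slide box, 102 x 172 x 35 mm. Origin at the centre of its underside.
- tissue_pack: Bystander: flat card pack of lens tissue, 75 x 100 x 14 mm. Origin at the centre of its underside.

How it is judged:
On the way:
1. the long objective is held in the fingers with its front lens clear above the block's holes (z of front_lens in the frame of objective_block above 0.055 m and contact force between long_objective and the fingers above 0.5 N), for 0.1 s.
At the end, for the whole second after the job is handed in: The long objective is held still in the fingers, in the air and off the camera, front lens towards the camera's lens, 60 mm (+-12 mm) from it, within 10 mm of the line of sight sideways and up and down, its axis within 0.17 rad of that line, threaded end away from the camera (x of front_lens in the frame of camera_lens between -0.072 and -0.048 m and y of front_lens in the frame of camera_lens between -0.01 and 0.01 m and z of front_lens in the frame of camera_lens between -0.01 and 0.01 m and x of thread_end in the frame of camera_lens below -0.115 m and angle between the z axis of long_objective and the x axis of camera_lens, either way round below 0.17 rad and height (world z) of front_lens above 0.12 m and contact force between long_objective and the fingers above 0.5 N and contact force between long_objective and inspection_camera below 0.3 N and contact force between long_objective and objective_block below 0.3 N and linear speed of long_objective below 0.02 m/s and angular speed of long_objective below 0.15 rad/s); the arm keeps its last pose, push and grip.
It fails at once if the inspection camera is struck, pushed or leaned on (more than 2 N) (contact force between inspection_camera and anything else above 2 N).
It fails at once if the camera's tilt is changed: its lens moves more than 6 mm (distance of camera_lens from where it was at the start of the episode above 0.006 m).
It fails at once if another objective or a bystander is moved more than 25 mm or tipped over (distance of any of objective_a, objective_b, objective_c, oil_bottle, objective_can, culture_dish, slide_box, tissue_pack from where it was at the start of the episode above 0.025 m or angle between any of objective_a, objective_b, objective_c, oil_bottle, objective_can, culture_dish, slide_box, tissue_pack's own z axis and vertical above 0.6 rad).
It also fails if it takes over 38 s, if anything falls off the work surface, if the arm or the gripper's body presses on something with over 40 N, if the wrist force passes 120 N, or if a joint passes its speed limit or range.

ROBOT

A 7-joint arm with a two-finger parallel gripper is mounted at the origin on the work surface. World frame = base frame: x ahead of the robot, y to its left, z up, the work surface at z = 0. Lengths are in m, angles in rad, forces in N, time in s.
With the tool pointing down it reaches from about 0.35 to 0.9 m from the base axis. Payload 8.1 kg.
Tool frame: the origin (TCP) lies at the very end of the fingers, on their centre line; the grasp point (between the pads) lies 19 mm behind it (arm.tcp_to_grasp is the z of the grasp point in the tool frame, in m); z points along the fingers, y is the line along which they close (so a half turn about z gives the same grasp; the last joint's range is limited). The gripper opens to 92 mm and grips with 3 to 60 N. Pads are 19 mm wide; open, the fingers measure 130 mm over their backs; the gripper's body (75 mm by 190 mm) begins 47 mm behind the grasp point.
Start: joints at [-1.434, 0.434, 0.025, 1.573, -0.012, 1.134, -0.075], TCP at [0.148, 0.607, 0.194] pointing down, gripper open.
Joint ranges: [-2.62, 2.62], [-0.44, 2.09], [-1.27, 1.32], [0.08, 2.57], [-1.32, 4.46], [0.12, 2], [-2.74, 2.74]. Speed limits (rad/s): [2.22, 2.22, 3.01, 3.01, 3.14, 3.14, 3.14].

INTERFACE

Orientations are given as a rotation vector (axis times angle).
In Python, from cell import readout, vision, sign_off, arm gives the robot as it stands. The module is installed in compiled form; this text tells all that it offers.
- The arm moves only by the shell command python3 -m creep 'ROWS' [FORCE]. ROWS is JSON, a list of rows, each a list of 5 numbers: the shift along the tool's x, y, z in units of 4 cm (1.0 is 4 cm), then the turn about the tool's z in units of 4 degrees (1.0 is 4 degrees), then the opening, from 0 (shut) to 1 (fully open). A call has 1 to 12 rows; each row shifts and turns the commanded pose from where the row before left it, along the tool's axes as they then stand; what a row does not reach is not made up. A row lasts 1/8 s, in which the tool goes at most 62.5 mm and 10.7 degrees, less where a joint would pass 70% of its speed; a pose out of reach is approached as far as the arm can. A call with a number of a shift or a turn outside -1 to 1 is refused whole. A call with a gripper value outside its range is refused whole. The fingers move at their own pace and stop on an object; FORCE is the grip in N (left out, the last holds). Time passes only in rows, so rows that do not move let the fingers close. It gives the time, the measured TCP pose, the force, the opening and the grip force at its end, in the units of the state.
- readout.observe(): the state, without advancing time (a new reading comes with each control period).
- vision.get_image(name): name is "scene" or "top" or "wrist"; returns a dict with "pixels" (400x640x3 uint8, blue, green, red), "z_map" (400x640 float32, m along the optical axis (not along the pixel's ray), 0 where there is no reading), "camera_matrix" (3x3 intrinsics, pixels), "position" and "rotation" of the camera in the world. Camera axes: x right, y up, looking along -z (the intrinsics and any distortion apply to the point x, -y, -z); pixel columns grow to the right and rows downward; lengths in m; the calibration is good to about 2 mm. The wrist camera is an equidistant fisheye: a pixel r from the principal point sees the ray r / f radians off the axis. A picture is of the moment at which its call begins.
- sign_off(): hands the job in; it is judged then, once.
The state is a dict: "clock": time; "joints": joint angles; "dq": joint speeds; "joint_efforts": joint torques, N m; "position": TCP position; "ee_rot": TCP orientation; "force": force on the tool from outside, world axes, zero at the start; "ft_torque": the same for the moment, N m; "width": opening from 0.0 (shut) to 1.0 (fully open); "gripper_force": force on a finger pad.
Only numpy, scipy, OpenCV 4.12 (cv2) and the standard library are available. Lean on these libraries where they do the work, as an engineer would, in place of code of your own. Each camera call takes 0.05 s, during which the arm holds its last target. There are 200 camera calls.

## Working session

There is one attempt and no reset: what is moved stays moved. The work goes in short steps, Python scripts to look and compute and a shell command to move; the robot and the scene stay as the last step left them, time stands still between calls to the robot, and variables do not carry over. Pictures are saved under pics/ and viewed, at most 10 in all, crops included, and the job is handed in when it is done.

```bash
mkdir -p pics
cat > h.py <<'E'
import numpy as np,cv2
from cell import readout,vision
def world(im,rc=None):
    K=np.array(im["camera_matrix"]);z=im["z_map"]
    v,u=np.mgrid[0:z.shape[0],0:z.shape[1]]
    P=np.stack([(u-K[0,2])/K[0,0]*z,-(v-K[1,2])/K[1,1]*z,-z],-1)
    W=P@np.array(im["rotation"]).reshape(3,3).T+np.array(im["position"])
    W[z==0]=np.nan
    return W
E
python3 - <<'E'
from h import *
import pickle
d={}
for n in("scene","top"):
    d[n]=vision.get_image(n);cv2.imwrite(f"pics/{n}0.png",d[n]["pixels"]);print(n,d[n]["position"],np.round(d[n]["rotation"],2).tolist(),d[n]["camera_matrix"][0])
pickle.dump(d,open("d.pkl","wb"));print(readout.observe())
E
```

```text
scene [0.93770227 0.37256728 0.92598584] [0.27, 0.71, 2.34] [451.79987442   0.         318.75838543]
top [ 0.39335587 -0.0758582   0.95096316] [0.14, -0.15, -1.56] [376.81575818   0.         320.56632659]
{'clock': 0.1, 'joints': array([-1.43360411,  0.43514877,  0.02497208,  1.57398395, -0.01160444,
        1.13401481, -0.07511863]), 'dq': array([-7.37477987e-04, -9.54586243e-04, -2.92802995e-04, -2.11053662e-03,
       -6.28672043e-04, -7.83215788e-04,  1.01330115e-06]), 'joint_efforts': array([ 3.28752976e-03, -6.69126463e+01,  9.88246724e-01, -3.15145254e+01,
       -6.04552729e-02,  3.73573322e-02,  5.81107020e-05]), 'position': array([0.14837199, 0.60661871, 0.19313486]), 'ee_rot': array([-3.75895172e-01, -3.11897710e+00,  2.21339646e-03]), 'force': array([ 0.14064483, -0.25710858, -0.67392109]), 'ft_torque': array([-0.00905847, -0.01408273, -0.0118721 ]), 'gripper_force': 0.0, 'width': 1.000814129389003}
```

View pics/scene0.png

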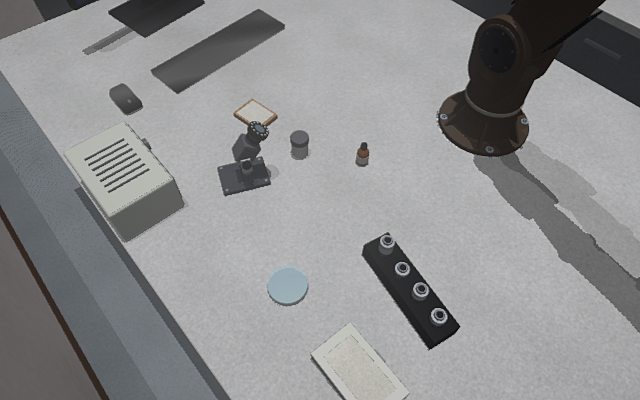

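View pics/top0.png

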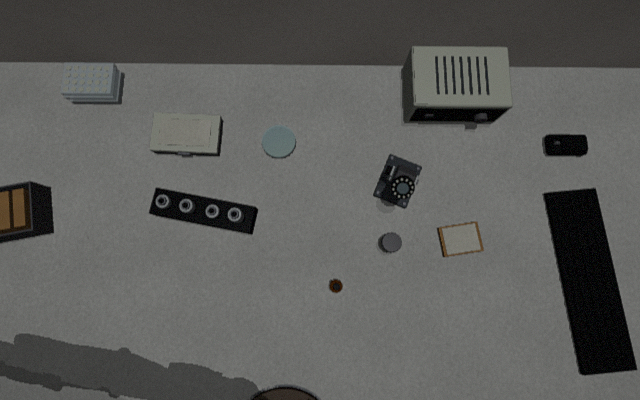

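The scene view shows the block with objectives at about (387,243), (403,268), (421,290) and (439,316), and the inspection camera at (250,160). In the top view the block is centred near (203,211) and the camera's ring light is at (403,188).

```bash
sed -i 's/np.array(im\["rotation"\]).reshape(3,3).T/cv2.Rodrigues(np.array(im["rotation"],float))[0].T/' h.py
python3 - <<'E'
from h import *
import pickle
d=pickle.load(open("d.pkl","rb"))
W={n:world(d[n]) for n in d}
t=W["top"]
print("table z",np.nanmedian(t[300,350:600,2]), np.nanmedian(W["scene"][200:260,230:330,2]))
for u,v in((163,201),(186,206),(212,211),(235,214)):
    p=t[v-16:v+17,u-12:u+13].reshape(-1,3);m=p[:,2]>.055
    q=p[m];top=np.nanpercentile(q[:,2],95);print("obj",np.nanmean(q[q[:,2]>top-.008],0).round(4),top.round(4),m.sum())
for u,v in((387,243),(403,268),(421,290),(439,316)):
    p=W["scene"][v-14:v+15,u-11:u+12].reshape(-1,3);q=p[p[:,2]>.055];top=np.nanpercentile(q[:,2],97)
    print("scene obj",np.nanmean(q[q[:,2]>top-.008],0).round(4),top.round(4))
# block top
for n,(a,b,c,e) in{"top":(180,240,140,265),"scene":(225,355,350,470)}.items():
    p=W[n][a:b,c:e].reshape(-1,3);q=p[(p[:,2]>.04)&(p[:,2]<.05)]
    r=cv2.minAreaRect((q[:,:2]*1000).astype(np.float32));print("block",n,r,np.median(q[:,2]))
for n,(a,b,c,e) in{"top":(150,212,368,425),"scene":(115,200,212,278)}.items():
    p=W[n][a:b,c:e].reshape(-1,3)
    q=p[(p[:,2]>.006)&(p[:,2]<.016)];print("base",n,cv2.minAreaRect((q[:,:2]*1000).astype(np.float32)))
    h=p[(p[:,2]>.06)];print("head",n,len(h),h.mean(0).round(4),h.min(0).round(4),h.max(0).round(4))
for n,c in (("can",(390,242)),("bottle",(335,286)),("tissue",(460,238)),("dish",(279,142))): print(n,t[c[1],c[0]].round(3))
big=cv2.resize(d["top"]["pixels"][140:240,350:450],(600,600),interpolation=2)
big2=cv2.resize(d["scene"]["pixels"][110:205,205:285],(505,600),interpolation=2)
E
```

```text
table z 0.0011014825968842512 0.00018314630781357533
obj [0.5524 0.2953 0.0728] 0.0768 168
obj [0.5411 0.2371 0.0787] 0.0826 182
obj [0.5301 0.1777 0.0667] 0.0702 154
obj [0.5187 0.1193 0.0904] 0.094 187
scene obj [0.5217 0.1183 0.0899] 0.0941
scene obj [0.5326 0.1774 0.0661] 0.0703
scene obj [0.5435 0.2356 0.0784] 0.0823
scene obj [0.5539 0.2948 0.0723] 0.0762
block top ((536.3388061523438, 208.5179901123047), (250.8596954345703, 66.39813995361328), 79.4552230834961) 0.04556985184409107
block scene ((594.501953125, 195.1585235595703), (250.66946411132812, 186.05372619628906), 79.25300598144531) 0.04516608655279297
base top ((623.0516357421875, -274.2690124511719), (96.05500030517578, 121.20997619628906), 67.20820617675781)
head top 787 [ 0.5905 -0.259   0.1399] [ 0.5494 -0.3076  0.0604] [ 0.6392 -0.2302  0.1761]
base scene ((572.5319213867188, -334.4183349609375), (270.8651428222656, 139.2161102294922), 48.37809371948242)
head scene 1030 [ 0.6018 -0.2572  0.1282] [ 0.547  -0.3016  0.0601] [ 0.6411 -0.2319  0.1758]
can [ 0.459 -0.244  0.061]
bottle [ 0.357 -0.114  0.072]
tissue [ 0.474 -0.428  0.013]
dish [0.719 0.029 0.015]
```

Run:
```python
from h import *
import pickle
from scipy.optimize import least_squares
d=pickle.load(open("d.pkl","rb"))
W={n:world(d[n]) for n in d}
look=np.array([-.922,.388]);side=np.array([-look[1],look[0]]);O=np.array([.6138,-.2704])
for n,(a,b,c,e) in{"top":(150,212,368,425),"scene":(115,200,212,278)}.items():
    p=W[n][a:b,c:e].reshape(-1,3);p=p[p[:,2]>.06]
    U=np.c_[(p[:,:2]-O)@look,(p[:,:2]-O)@side,p[:,2]-.09]
    for al in np.arange(.8,1.12,.04):
        s=U[:,0]*np.cos(al)+U[:,2]*np.sin(al)
        hist=np.histogram(s,np.arange(.060,.1,.0025))[0]
        print(n,al.round(2),hist)
    # RANSAC plane
    rng=np.random.default_rng(0);best=(0,)
    F=U[U[:,2]>.03]
    for _ in range(3000):
        q=F[rng.choice(len(F),3,False)];nn=np.cross(q[1]-q[0],q[2]-q[0]);nn/=np.linalg.norm(nn)+1e-12
        nn*=np.sign(nn[2]+1e-9)
        if not .6<nn[2]<.95 or nn[0]<.3:continue
        m=abs((F-q[0])@nn)<.002
        if m.sum()>best[0]:best=(m.sum(),m)
    q=F[best[1]];c=q.mean(0);nn=np.linalg.svd(q-c)[2][2];nn*=np.sign(nn[2])
    print(n,best[0],"n",nn.round(3),"alpha",np.arctan2(nn[2],nn[0]).round(3),"c",c.round(4),"dist",(c@nn).round(4), "pt extents",np.ptp(q,0).round(4),q.min(0).round(4),q.max(0).round(4))
```

```text
top 0.8 [  0   0   0   6   5   9   8  40  76 139 122  32   0   0   0   0]
top 0.84 [  0   0   0   1   7  11   6  10  80 142 145  35   0   0   0   0]
top 0.88 [  0   0   0   0   6   6   8   8  51 142 182  34   0   0   0   0]
top 0.92 [  0   0   0   0   2   7  10   6  24 150 205  33   0   0   0   0]
top 0.96 [  0   0   0   0   0   7   8   6  17 150 218  30   1   0   0   0]
top 1.0 [  0   0   0   0   0   6   7   7  18 142 218  38   1   0   0   0]
top 1.04 [  0   0   0   0   0   3   5  11  21 155 194  46   2   0   0   0]
top 1.08 [  0   0   0   0   0   2   5  11  31 177 160  48   3   0   0   0]
top 1.12 [  0   0   0   0   0   2   5  17  57 169 138  43   6   0   0   0]
top 339 n [ 0.557 -0.007  0.831] alpha 0.981 c [0.0471 0.003  0.0714] dist 0.0855 pt extents [0.0401 0.0484 0.0282] [ 0.0272 -0.0214  0.0565] [0.0674 0.027  0.0847]
scene 0.8 [ 6  2  7 17 21 19 19 40 72 75 38  2  0  0  0  0]
scene 0.84 [ 9  3  3 17 17 19 19 27 66 89 51  2  0  0  0  0]
scene 0.88 [ 10   5   0  11  18  20  19  24  50 106  61   1   0   0   0   0]
scene 0.92 [ 10   7   0   4  22  19  20  18  30 128  68   1   0   0   0   0]
scene 0.96 [ 11   7   0   2  18  19  18  22  22 138  70   1   0   0   0   0]
scene 1.0 [ 14   8   0   2  14  18  22  20  26 138  69   1   0   0   0   0]
scene 1.04 [ 15   6   2   3  10  18  22  20  35 127  75   0   0   0   0   0]
scene 1.08 [ 15   7   3   4   7  21  19  20  51 112  73   3   0   0   0   0]
scene 1.12 [16  9  2  5  4 24 17 26 69 89 67  9  0  0  0  0]
scene 202 n [0.565 0.007 0.825] alpha 0.97 c [0.0452 0.0037 0.0713] dist 0.0844 pt extents [0.0413 0.0482 0.0308] [ 0.0252 -0.0201  0.0549] [0.0664 0.0281 0.0858]
```

The long objective is the one whose top is highest. It stands at about (0.520, 0.119), at the end of the row. The camera's lens is at about (0.5686, -0.2552, 0.1604) with a tilt of about 0.975 rad.

The tool can't be tilted, so I'll pivot the objective in the pads against its hole. First I'll turn the tool so that it closes across the row.

```bash
python3 -m creep '[[0,0,0,1,1],[0,0,0,1,1],[0,0,0,1,1],[0,0,0,1,1],[0,0,0,1,1],[0,0,0,1,1],[0,0,0,1,1],[0,0,0,1,1],[0,0,0,1,1],[0,0,0,1,1],[0,0,0,1,1],[0,0,0,1,1]]' 20
python3 -m creep '[[0,0,0,1,1],[0,0,0,1,1],[0,0,0,1,1],[0,0,0,1,1],[0,0,0,1,1],[0,0,0,1,1],[0,0,0,1,1],[0,0,0,1,1],[0,0,0,1,1],[0,0,0,0.7,1],[0,0,0,0,1]]'
cat >> h.py <<'E'
def delta(goal):
    s=readout.observe();R=cv2.Rodrigues(np.array(s["ee_rot"],float))[0]
    print("t",round(s["clock"],2),"pos",s["position"].round(4),"x az",np.degrees(np.arctan2(R[1,0],R[0,0])).round(1),"R z",R[:,2].round(3),"units",((R.T@(np.array(goal)-s["position"]))/.04).round(2),"q",s["joints"].round(2),"w",s["width"],s["gripper_force"],"F",s["force"].round(1))
E
python3 -c "
from h import *
delta([.520,.1193,.150])"
```

```text
clock: 1.6
position: [0.1484, 0.6068, 0.1934]
ee_rot: [1.615, 2.694, -0.001]
force: [0.2, 0.4, -0.3]
width: 0.998
gripper_force: 0.0
clock: 2.98
position: [0.1483, 0.6069, 0.1934]
ee_rot: [2.415, 2.008, -0.001]
force: [0.2, 0.0, 0.9]
width: 0.999
gripper_force: 0.0
t 2.98 pos [0.1483 0.6069 0.1934] x az 79.5 R z [-0.    -0.001 -1.   ] units [-10.29  11.36   1.1 ] q [-1.67  0.45  0.37  1.6  -0.17  1.13 -1.44] w 0.9985782165154181 0.0 F [0.2 0.  0.9]
```

```bash
python3 -m creep '[[-0.6,0.6,0,0,1],[-0.75,0.8,0,0,1],[-0.75,0.8,0,0,1],[-0.75,0.8,0,0,1],[-0.75,0.8,0,0,1],[-0.75,0.8,0,0,1],[-0.75,0.8,0,0,1],[-0.75,0.8,0,0,1],[-0.75,0.85,0,0,1],[-0.75,0.85,0,0,1],[-0.75,0.85,0,0,1],[-0.75,0.85,0,0,1]]'
python3 -m creep '[[-0.75,0.85,0,0,1],[-0.7,0.85,0,0,1],[-0.5,0.7,0,0,1],[0,0,0,0,1],[0,0,0,0,1]]'
python3 - <<'E'
from h import *
delta([.520,.1193,.150])
im=vision.get_image("wrist");cv2.imwrite("pics/w1.png",im["pixels"])
print(im["position"],im["rotation"],im["camera_matrix"])
# fisheye world of points near objective
K=np.array(im["camera_matrix"]);z=im["z_map"];v,u=np.mgrid[0:400,0:640]
a=(u-K[0,2])/K[0,0];b=(v-K[1,2])/K[1,1];r=np.hypot(a,b)+1e-9;k=np.tan(np.clip(r,0,1.5))/r
P=np.stack([a*k*z,-b*k*z,-z],-1)@cv2.Rodrigues(np.array(im["rotation"],float))[0].T+im["position"]
m=(z>0)&(np.hypot(P[...,0]-.52,P[...,1]-.119)<.03)
q=P[m];print(len(q));t=np.percentile(q[:,2],97)
for lo,hi in((.06,.084),(.084,.1)):
    s=q[(q[:,2]>lo)&(q[:,2]<hi)];print(lo,len(s),s.mean(0).round(4),s.min(0).round(4),s.max(0).round(4)) if len(s) else 0
E
```

```text
clock: 4.47
position: [0.4619, 0.1877, 0.1939]
ee_rot: [-2.414, -2.01, -0.0]
force: [0.8, 0.7, -0.5]
width: 1.0
gripper_force: 0.0
clock: 5.1
position: [0.5408, 0.0951, 0.1935]
ee_rot: [-2.415, -2.008, 0.001]
force: [0.1, -0.6, 0.0]
width: 1.003
gripper_force: 0.0
t 5.1 pos [0.5408 0.0951 0.1935] x az 79.5 R z [-0.001  0.    -1.   ] units [ 0.5  -0.62  1.09] q [-0.74  0.34  0.63  1.8  -0.23  1.08 -0.21] w 1.003214893071986 0.0 F [ 0.1 -0.6  0. ]
[0.55334972 0.16271085 0.38263133] [-0.25326407  0.02555892 -0.18215222] [[309.70691629   0.         322.16228496]
 [  0.         309.70691629 204.1725786 ]
 [  0.           0.           1.        ]]
24948
0.06 112 [0.5248 0.1277 0.0755] [0.5024 0.1054 0.0605] [0.535  0.1367 0.084 ]
0.084 773 [0.5193 0.1212 0.0876] [0.503  0.1053 0.084 ] [0.5348 0.136  0.0924]
```

View pics/w1.png

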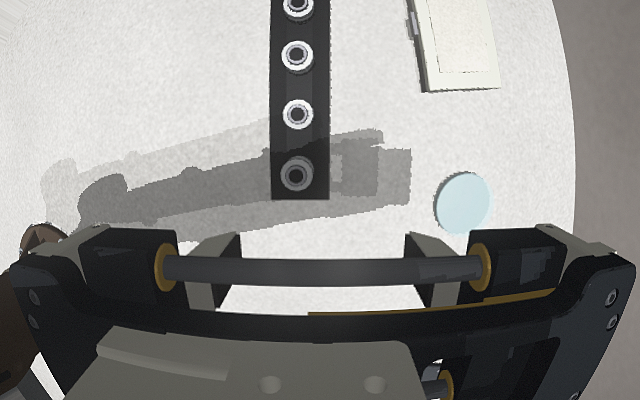

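The wrist view shows the block running up the picture, with the long objective at (297,175) in front of the open fingers. It measures (0.519, 0.121), which agrees with the earlier estimate. I'll go over it, down and grip.

```bash
python3 -m creep '[[0.28,-0.33,0,0,1],[0.25,-0.31,0,0,1],[0,0,0.6,0,1],[0,0,0.8,0,1],[0,0,0.8,0,1],[0,0,0.6,0,1],[0,0,0.4,0,1],[0,0,0.36,0,1],[0,0,0,0,1],[0,0,0,0,1]]'
python3 -c "
from h import *
delta([.5193,.1206,.051])"
```

```text
clock: 6.4
position: [0.5205, 0.1202, 0.052]
ee_rot: [2.416, 2.008, 0.001]
force: [0.2, 0.1, 0.1]
width: 1.0
gripper_force: 0.0
t 6.4 pos [0.5205 0.1202 0.052 ] x az 79.5 R z [ 0.001  0.    -1.   ] units [ 0.   -0.03  0.03] q [-0.71  0.49  0.53  1.99 -0.36  0.75 -0.15] w 1.000172534505164 0.0 F [0.2 0.1 0.1]
```

```bash
python3 -m creep '[[0,0,0,0,0],[0,0,0,0,0],[0,0,0,0,0],[0,0,0,0,0],[0,0,0,0,0],[0,0,0,0,0],[0,0,0,0,0],[0,0,0,0,0],[0,0,0,0,0]]' 12
```

```text
clock: 7.52
position: [0.5199, 0.1201, 0.0514]
ee_rot: [-2.416, -2.008, 0.0]
force: [-1.4, 1.2, 0.2]
width: 0.336
gripper_force: 12.0
```

```bash
python3 -m creep '[[0,0,-0.15,0,0],[0,0,-0.15,0,0],[0,0,-0.15,0,0],[-0.1,0,0,0,0],[-0.1,0,0,0,0],[-0.1,0,0,0,0],[-0.1,0,0,0,0],[-0.1,0,0,0,0],[-0.1,0,0,0,0],[-0.1,0,0.03,0,0],[-0.08,0,0.03,0,0],[0,0,0,0,0]]'
python3 - <<'E'
from h import *
delta([.52,.12,.07])
im=vision.get_image("scene");cv2.imwrite("pics/s1.png",cv2.resize(im["pixels"][190:350,330:490],(600,600)))
E
```

```text
clock: 9.02
position: [0.5143, 0.0891, 0.067]
ee_rot: [2.417, 2.007, -0.0]
force: [0.4, 1.2, -0.9]
width: 0.335
gripper_force: 12.0
t 9.03 pos [0.5143 0.0891 0.067 ] x az 79.4 R z [-0. -0. -1.] units [ 0.79 -0.   -0.08] q [-0.68  0.46  0.55  2.   -0.34  0.77 -0.11] w 0.33519209464917715 11.997790038585663 F [ 0.4  1.2 -0.9]
```

View pics/s1.png

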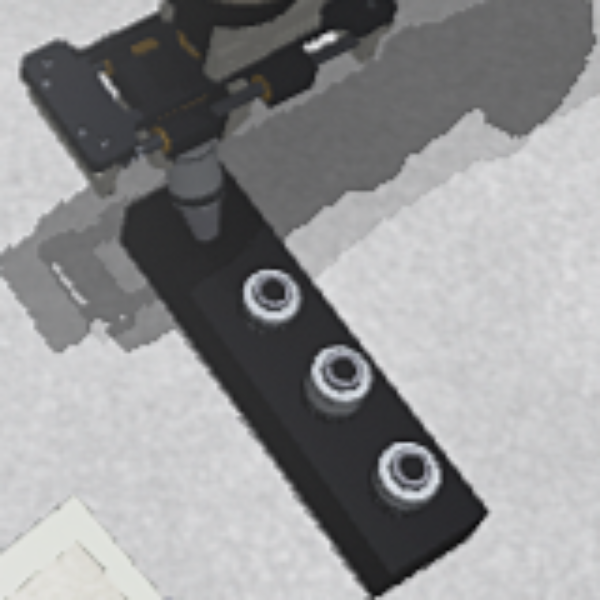

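The nose is in the hole at (205,235) and the barrel leans away from the row, so the pivot worked. I'll lift it out with a firmer grip and measure the tilt.

```bash
python3 -m creep '[[0,0,0,0,0],[0,0,0,0,0],[0,0,-0.2,0,0],[0,0,-0.4,0,0],[0,0,-0.6,0,0],[0,0,-0.8,0,0],[0,0,-0.8,0,0],[0,0,-0.8,0,0],[0,0,-0.4,0,0],[0,0,0,0,0],[0,0,0,0,0]]' 30
python3 - <<'E'
from h import *
import pickle
s=readout.observe();print(s["position"])
R=cv2.Rodrigues(s["ee_rot"])[0];G=s["position"]-R[:,2]*.019
im=vision.get_image("scene");W=world(im);pickle.dump((im,s),open("s2.pkl","wb"))
T=(W-G)@R  # tool frame
m=(np.abs(T[...,1])<.017)&(np.abs(T[...,0])<.06)&(np.abs(T[...,2])<.075)
v,u=np.where(m);print(m.sum(),u.min(),u.max(),v.min(),v.max())
q=T[m]
for z in np.arange(-.05,.075,.006):
    k=q[abs(q[:,2]-z)<.003]
    if len(k):print(z.round(3),len(k),np.percentile(k[:,0],[2,50,98]).round(4),np.median(k[:,1]).round(4))
c=(int(u.mean()),int(v.mean()));x0=max(c[0]-50,0);y0=max(c[1]-50,0)
cv2.imwrite("pics/s2.png",cv2.resize(im["pixels"][y0:y0+100,x0:x0+100],(600,600)));print(x0,y0)
E
```

```text
clock: 10.45
position: [0.5135, 0.0894, 0.226]
ee_rot: [-2.416, -2.008, 0.002]
force: [-0.1, -0.1, -1.2]
width: 0.318
gripper_force: 30.0
[0.51351686 0.08938891 0.22599582]
487 382 405 160 212
-0.05 11 [-0.0073  0.0076  0.009 ] -0.014
-0.044 7 [0.0069 0.0083 0.0101] -0.0164
-0.038 5 [0.0066 0.0082 0.0091] -0.0145
-0.032 5 [0.0073 0.0082 0.01  ] -0.0166
-0.026 16 [0.0021 0.0053 0.0099] -0.0099
-0.02 81 [0.0016 0.0071 0.0133] 0.0001
-0.014 37 [0.0006 0.0124 0.0161] 0.0059
-0.008 39 [0.0063 0.0141 0.0177] 0.0064
-0.002 34 [0.005  0.0162 0.02  ] 0.0069
0.004 45 [0.0015 0.017  0.0225] 0.0087
0.01 49 [-0.0016  0.018   0.0234] 0.0085
0.016 41 [-0.0016  0.0193  0.025 ] 0.0108
0.022 10 [0.0081 0.0193 0.0235] 0.0102
0.028 26 [0.0148 0.0214 0.0249] 0.0058
0.034 17 [0.0125 0.0225 0.0259] 0.0049
0.04 18 [0.0153 0.0231 0.0261] 0.0049
0.046 14 [0.0186 0.0243 0.0266] 0.0043
0.052 4 [0.0171 0.0233 0.0251] 0.0061
343 141
```

View pics/s2.png

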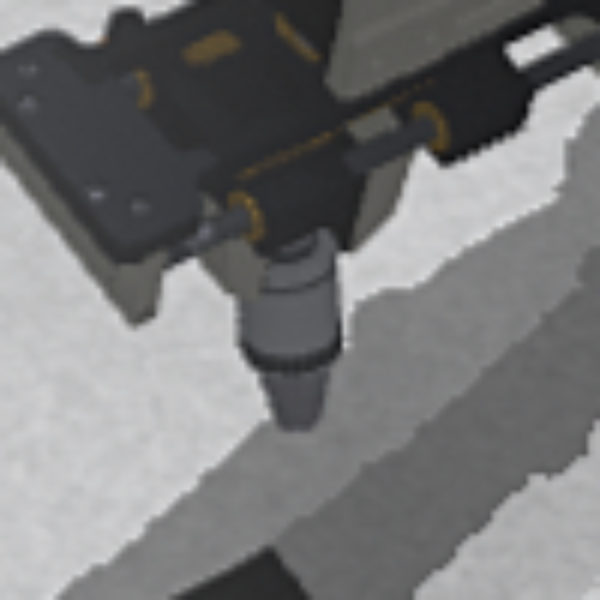

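```bash
cat > fit.py <<'E'
from h import *
from scipy.optimize import least_squares
S=np.array([0,30,30.01,72,72.01,77])/1000;Rr=np.array([6.5,11,16,16,10,10])/1000
def fit(im,s,th0=.35,verbose=1,ymax=.0175):
    R=cv2.Rodrigues(np.array(s["ee_rot"],float))[0];G=s["position"]-R[:,2]*.019
    T=(world(im)-G)@R
    m=(np.abs(T[...,1])<ymax)&(np.abs(T[...,0])<.065)&(T[...,2]>-.015)&(T[...,2]<.08)
    q=T[m]
    # params: th, phi(out-of-plane), lateral x, y, L (front lens to grasp)
    poly=[]
    def res(p,pts=None):
        th,y0,x0,L=p;a=np.array([-np.sin(th),0,-np.cos(th)]);b=np.array([np.cos(th),0,-np.sin(th)])
        d=q if pts is None else pts
        d=d-np.array([0,y0,0]);s_=d@a+L-0;xx=d@b-x0;r=np.hypot(xx,d[:,1])
        # signed dist to profile via sampled polyline
        ss=np.concatenate([np.linspace(S[i],S[i+1],40) for i in range(5)]+[np.zeros(10)]);rr=np.concatenate([np.linspace(Rr[i],Rr[i+1],40) for i in range(5)]+[np.linspace(0,.0065,10)])
        return np.sqrt(((s_[:,None]-ss)**2+(r[:,None]-rr)**2).min(1))
    best=min((least_squares(res,[t,0,0,.055],loss="soft_l1",f_scale=.002,x_scale=[.1,.003,.003,.003],bounds=([0,-.008,-.02,.03],[1.2,.008,.02,.075])) for t in(.1,.3,.5,.7)),key=lambda r:r.cost)
    th,y0,x0,L=best.x
    a=R@np.array([-np.sin(th),0,-np.cos(th)]);b=R@np.array([np.cos(th),0,-np.sin(th)])
    F=G-L*a+x0*b+y0*R[:,1]
    print("n",len(q),"th",th.round(3),"y0",y0.round(4),"x0",x0.round(4),"L",L.round(4),"med res",np.median(best.fun).round(4),"front",F.round(4),"axis",a.round(3))
    return best.x,F,a,q
E
python3 - <<'E'
from fit import *
import pickle
im,s=pickle.load(open("s2.pkl","rb"));fit(im,s)
fit(im,s,ymax=.014)
im=vision.get_image("top");s=readout.observe();fit(im,s)
E
```

```text
n 323 th 0.351 y0 0.0004 x0 0.0021 L 0.0574 med res 0.0007 front [0.5178 0.1106 0.1918] axis [-0.061 -0.338  0.939]
n 263 th 0.353 y0 0.0003 x0 0.002 L 0.0579 med res 0.0007 front [0.5178 0.1109 0.1913] axis [-0.062 -0.339  0.939]
n 24 th 0.32 y0 0.0018 x0 0.0039 L 0.0566 med res 0.0005 front [0.5192 0.11   0.1923] axis [-0.056 -0.308  0.95 ]
```

```bash
python3 -m creep '[[0,0,0,0,0],[0,0,0,0,0],[0,0,0,0,0],[0,0,0,0,0]]' 30
python3 - <<'E'
from fit import *
im=vision.get_image("scene");s=readout.observe();fit(im,s)
E
```

```text
clock: 11.05
position: [0.5143, 0.0894, 0.227]
ee_rot: [-2.416, -2.008, 0.0]
force: [0.3, -0.3, -2.5]
width: 0.319
gripper_force: 30.0
n 321 th 0.352 y0 0.0004 x0 0.0022 L 0.0574 med res 0.0007 front [0.5187 0.1108 0.1929] axis [-0.063 -0.339  0.939]
```

It holds at 0.35 rad, and 0.60 is needed. I'll put the tip back in the hole and lean it further with the firm grip.

```bash
python3 -m creep '[[0.27,0,0.2,0,0],[0,0,0.6,0,0],[0,0,0.8,0,0],[0,0,0.8,0,0],[0,0,0.8,0,0],[0,0,0.5,0,0],[0,0,0.2,0,0],[0,0,0.1,0,0],[0,0,0,0,0]]' 30
python3 -c "
from fit import *
delta([0.52,.12,.07])
fit(vision.get_image('scene'),readout.observe())"
```

```text
clock: 12.22
position: [0.5167, 0.1003, 0.0674]
ee_rot: [2.416, 2.008, 0.001]
force: [0.4, 0.2, -1.1]
width: 0.321
gripper_force: 30.0
t 12.22 pos [0.5167 0.1003 0.0674] x az 79.5 R z [ 0.001  0.    -1.   ] units [ 0.5  -0.01 -0.07] q [-0.7   0.46  0.56  1.99 -0.34  0.78 -0.13] w 0.32126380360007234 29.994072318077087 F [ 0.4  0.2 -1.1]
n 537 th 0.988 y0 0.0014 x0 -0.009 L 0.075 med res 0.0048 front [0.5287 0.1567 0.0379] axis [-0.153 -0.821  0.549]
```

```bash
sed -i 's/(T\[...,2\]<.08)/(T[...,2]<.08)\&(G[2]-T[...,2]>.05)/' fit.py
python3 -m creep '[[-0.08,0,0,0,0],[-0.08,0,0.02,0,0],[-0.08,0,0.03,0,0],[-0.08,0,0.03,0,0],[-0.06,0,0.02,0,0],[0,0,0,0,0],[0,0,0,0,0]]' 30
python3 -c "
from fit import *
fit(vision.get_image('scene'),readout.observe())"
```

```text
clock: 13.15
position: [0.5138, 0.0852, 0.0632]
ee_rot: [2.416, 2.008, 0.001]
force: [0.6, 1.1, 2.7]
width: 0.316
gripper_force: 30.0
n 240 th 0.628 y0 0.0004 x0 0.0055 L 0.058 med res 0.0008 front [0.5213 0.1231 0.0385] axis [-0.108 -0.578  0.809]
```

```bash
python3 -m creep '[[0,0,-0.05,0,0],[0,0,-0.1,0,0],[0,0,-0.2,0,0],[0,0,-0.3,0,0],[0,0,-0.5,0,0],[0,0,-0.7,0,0],[0,0,-0.8,0,0],[0,0,-0.8,0,0],[0,0,-0.6,0,0],[0,0,-0.4,0,0],[0,0,0,0,0],[0,0,0,0,0]]' 30
python3 -c "
from fit import *
fit(vision.get_image('scene'),readout.observe())
delta([0.5,0,.25])"
```

```text
clock: 14.7
position: [0.5129, 0.085, 0.2402]
ee_rot: [-2.416, -2.008, 0.002]
force: [-0.4, 0.4, -2.1]
width: 0.323
gripper_force: 30.0
n 333 th 0.348 y0 0.0006 x0 0.0025 L 0.057 med res 0.0006 front [0.5173 0.1063 0.2063] axis [-0.061 -0.335  0.94 ]
t 14.75 pos [0.5128 0.085  0.24  ] x az 79.5 R z [-0.002 -0.001 -1.   ] units [-2.15  0.07 -0.25] q [-0.79  0.24  0.66  1.8  -0.16  1.16 -0.26] w 0.32328200511555166 29.994795620441437 F [ 0.2  0.2 -2.3]
```

Both times it sagged back to 0.35 on lifting, so the friction torque at 30 N is the limit. I'll repeat the lean, go a little further, grip with 60 N and lift softly.

```bash
python3 -m creep '[[0.2,0,0.3,0,0],[0.19,0,0.7,0,0],[0,0,0.9,0,0],[0,0,0.9,0,0],[0,0,0.8,0,0],[0,0,0.5,0,0],[0,0,0.23,0,0],[0,0,0,0,0]]' 30
python3 -m creep '[[-0.1,0,0,0,0],[-0.1,0,0.02,0,0],[-0.1,0,0.03,0,0],[-0.1,0,0.04,0,0],[-0.05,0,0.02,0,0],[0,0,0,0,0]]' 30
python3 -m creep '[[0,0,0,0,0],[0,0,0,0,0],[0,0,0,0,0],[0,0,-0.05,0,0],[0,0,-0.1,0,0],[0,0,-0.15,0,0],[0,0,-0.2,0,0],[0,0,-0.2,0,0],[0,0,-0.2,0,0],[0,0,-0.1,0,0]]' 60
python3 -c "
from fit import *
fit(vision.get_image('scene'),readout.observe())
delta([0.5,0,.25])"
```

```text
clock: 15.75
position: [0.5159, 0.1005, 0.0671]
ee_rot: [-2.416, -2.008, 0.002]
force: [0.2, 0.6, -1.8]
width: 0.321
gripper_force: 30.0
clock: 16.5
position: [0.5135, 0.0826, 0.0637]
ee_rot: [2.416, 2.007, 0.001]
force: [1.2, 0.4, 2.4]
width: 0.317
gripper_force: 30.0
clock: 17.75
position: [0.5133, 0.0827, 0.1041]
ee_rot: [2.416, 2.008, 0.001]
force: [1.2, 0.6, -1.5]
width: 0.304
gripper_force: 60.0
n 240 th 0.355 y0 0.0003 x0 0.0022 L 0.0579 med res 0.0008 front [0.5178 0.1045 0.0697] axis [-0.065 -0.342  0.937]
t 17.8 pos [0.5134 0.0827 0.1043] x az 79.4 R z [ 0.001  0.    -1.   ] units [-2.09  0.05 -3.64] q [-0.71  0.4   0.59  1.97 -0.3   0.85 -0.14] w 0.3059334559050669 59.998499751091 F [ 0.1  0.5 -1.7]
```

The numbers fit an elastic wind-up that did not slip at 30 N (about 0.14 N m). So I'll lean it with a weak grip, which lets the pads slip, and then clamp hard.

```bash
python3 -m creep '[[0.22,0,0,0,0],[0.21,0,0.1,0,0],[0,0,0.3,0,0],[0,0,0.3,0,0],[0,0,0.2,0,0],[0,0,0,0,0]]' 30
python3 -m creep '[[-0.04,0,0,0,0],[-0.08,0,0,0,0],[-0.1,0,0.03,0,0],[-0.1,0,0.04,0,0],[-0.1,0,0.04,0,0],[-0.03,0,0.01,0,0],[0,0,0,0,0]]' 4
python3 -c "
from fit import *
fit(vision.get_image('scene'),readout.observe())
delta([0.5,0,.25])"
```

```text
clock: 18.55
position: [0.5157, 0.0992, 0.0666]
ee_rot: [-2.416, -2.007, 0.002]
force: [-0.6, 0.0, -1.4]
width: 0.322
gripper_force: 30.0
clock: 19.42
position: [0.513, 0.0819, 0.0626]
ee_rot: [2.416, 2.008, 0.0]
force: [0.1, -0.1, -1.6]
width: 0.341
gripper_force: 4.0
n 246 th 0.697 y0 0.0009 x0 0.0061 L 0.0563 med res 0.0008 front [0.5214 0.1221 0.0424] axis [-0.118 -0.631  0.767]
t 19.48 pos [0.513  0.082  0.0627] x az 79.5 R z [ 0.  0. -1.] units [-2.08  0.06 -4.68] q [-0.67  0.46  0.56  2.01 -0.35  0.76 -0.09] w 0.3413901360058891 3.993210643529892 F [ 0.3  0.2 -0.5]
```

```bash
python3 -m creep '[[0,0,0,0,0],[0,0,0,0,0],[0,0,0,0,0],[0,0,-0.1,0,0],[0,0,-0.2,0,0],[0,0,-0.4,0,0],[0,0,-0.6,0,0],[0,0,-0.7,0,0],[0,0,-0.8,0,0],[0,0,-0.8,0,0],[0,0,-0.5,0,0],[0,0,-0.2,0,0]]' 60
python3 -c "
from fit import *
fit(vision.get_image('scene'),readout.observe())
delta([0.5,0,.25])"
```

```text
clock: 20.98
position: [0.5133, 0.0817, 0.2364]
ee_rot: [2.416, 2.007, 0.003]
force: [0.3, 0.0, -2.5]
width: 0.305
gripper_force: 60.0
n 373 th 0.504 y0 0.0001 x0 0.0047 L 0.0616 med res 0.0007 front [0.5199 0.115  0.2039] axis [-0.09  -0.476  0.875]
t 21.02 pos [0.5134 0.0818 0.2365] x az 79.4 R z [ 0.002  0.001 -1.   ] units [-2.07  0.04 -0.34] q [-0.79  0.25  0.66  1.8  -0.17  1.15 -0.25] w 0.3059885768984823 59.993500113487244 F [ 1.2 -0.3 -1.1]
```

Held at 0.504 rad, where the camera's line needs 0.596 ± 0.17, so it is usable. I'll raise it, turn it towards the camera and then look again.

```bash
python3 -m creep '[[0,0,-0.05,0.5,0],[0,0,-0.1,1,0],[0,0,-0.1,1,0],[0,0,-0.1,1,0],[0,0,-0.1,1,0],[0,0,-0.1,1,0],[0,0,-0.1,1,0],[0,0,-0.1,1,0],[0,0,-0.1,1,0],[0,0,-0.1,1,0],[0,0,-0.1,1,0],[0,0,-0.05,1,0]]' 60
python3 -m creep '[[0,0,0,1,0],[0,0,0,1,0],[0,0,0,1,0],[0,0,0,1,0],[0,0,0,1,0],[0,0,0,1,0],[0,0,0,1,0],[0,0,0,1,0],[0,0,0,1,0],[0,0,0,1,0],[0,0,0,1,0],[0,0,0,1,0]]'
python3 -m creep '[[0,0,0,1,0],[0,0,0,1,0],[0,0,0,0,0]]'
python3 -c "
from fit import *
fit(vision.get_image('scene'),readout.observe())
delta([0.5063,-.229,.2726])"
```

```text
clock: 22.52
position: [0.5124, 0.0818, 0.2779]
ee_rot: [3.01, 0.898, -0.002]
force: [-0.8, 0.2, -2.1]
width: 0.302
gripper_force: 60.0
clock: 24.02
position: [0.5123, 0.0819, 0.2778]
ee_rot: [3.115, -0.404, -0.002]
force: [0.4, 0.8, -1.9]
width: 0.306
gripper_force: 60.0
clock: 24.4
position: [0.5124, 0.0819, 0.2779]
ee_rot: [3.08, -0.615, -0.002]
force: [0.6, -0.5, -1.9]
width: 0.301
gripper_force: 60.0
n 398 th 0.517 y0 0.0008 x0 0.0064 L 0.0637 med res 0.0007 front [0.5463 0.067  0.2448] axis [-0.455  0.19   0.87 ]
t 24.45 pos [0.5125 0.0819 0.278 ] x az -22.5 R z [-0.001 -0.001 -1.   ] units [2.83 7.24 0.14] q [-1.07  0.28  1.06  1.75 -0.25  1.26 -1.92] w 0.30495534160114407 59.99371826648712 F [-0.8  0.2 -2.3]
```

```bash
python3 -m creep '[[0.1,0.3,0,0,0],[0.25,0.6,0,0,0],[0.3,0.8,0,0,0],[0.3,0.8,0,0,0],[0.35,0.9,0,0,0],[0.35,0.9,0,0,0],[0.3,0.8,0,0,0],[0.3,0.8,0,0,0],[0.3,0.7,0,0,0],[0.2,0.4,0,0,0],[0.08,0.2,0,0,0],[0,0,0,0,0]]'
python3 - <<'E'
from fit import *
im=vision.get_image('scene');s=readout.observe()
p,F,a,q=fit(im,s)
tgt=np.array([.5375,-.2421,.2101])
delta(s["position"]+tgt-F)
cv2.imwrite("pics/s3.png",cv2.resize(im["pixels"][60:210,180:330],(600,600)))
E
```

```text
clock: 25.95
position: [0.5066, -0.228, 0.2786]
ee_rot: [3.081, -0.616, -0.0]
force: [0.0, 0.3, -2.1]
width: 0.304
gripper_force: 60.0
n 311 th 0.511 y0 0.0015 x0 0.0069 L 0.0615 med res 0.0008 front [ 0.5396 -0.2425  0.2473] axis [-0.451  0.187  0.872]
t 26.0 pos [ 0.5069 -0.2272  0.2785] x az -22.5 R z [-0.  0. -1.] units [-0.05  0.01  0.93] q [-0.42  0.37  1.05  1.67 -0.33  1.3  -1.27] w 0.30000225914953305 59.99220013618469 F [ 0.7  0.1 -1.7]
```

View pics/s3.png

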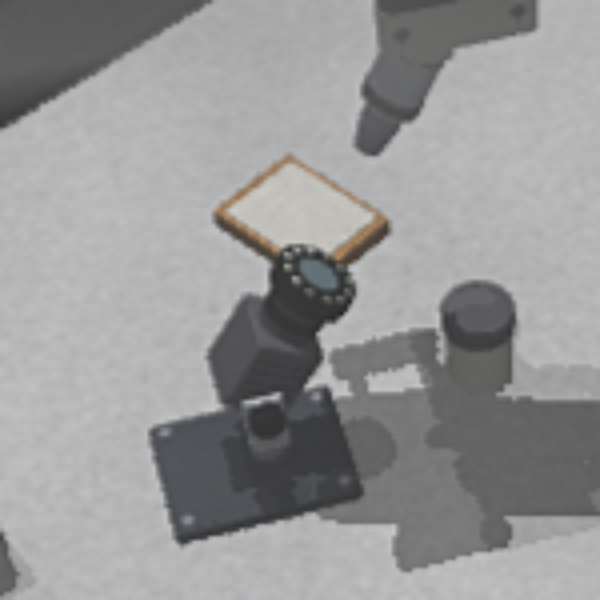

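The objective's nose at (370,150) points along the line of the ring light at (318,275). It needs to come down about 37 mm.

```bash
python3 -m creep '[[-0.05,0,0.1,0,0],[0,0,0.25,0,0],[0,0,0.25,0,0],[0,0,0.2,0,0],[0,0,0.13,0,0],[0,0,0,0,0],[0,0,0,0,0],[0,0,0,0,0]]'
python3 - <<'E'
from fit import *
im=vision.get_image('scene');s=readout.observe()
p,F,a,q=fit(im,s)
tgt=np.array([.5375,-.2421,.2101]);delta(s["position"]+tgt-F)
C=np.array([.5686,-.2552,.1604]);look=np.array([-.518,.218,.828]);look/=np.linalg.norm(look)
d=F-C;print("dist",d@look,"off",np.linalg.norm(d-d@look*look),"ang",np.arccos(a@look))
# recheck the lens from this picture: ring-face plane
W=world(im)[115:200,212:278].reshape(-1,3);h=W[(W[:,2]>.14)&(W[:,2]<.185)&(np.linalg.norm(W-C,axis=1)<.032)]
f=h[abs((h-C)@look)<.004];c=f.mean(0);n=np.linalg.svd(f-c)[2][2];n*=np.sign(n[2]);print(len(f),(f.min(0)+f.max(0))/2,n)
E
```

```text
clock: 27.0
position: [0.5054, -0.2268, 0.2417]
ee_rot: [3.081, -0.614, 0.001]
force: [-0.1, 0.1, -2.4]
width: 0.302
gripper_force: 60.0
n 274 th 0.513 y0 0.0009 x0 0.0069 L 0.0626 med res 0.0009 front [ 0.539  -0.2417  0.2095] axis [-0.454  0.188  0.871]
t 27.05 pos [ 0.5054 -0.2268  0.2417] x az -22.5 R z [ 0. -0. -1.] units [-0.03  0.02 -0.01] q [-0.4   0.4   1.03  1.73 -0.36  1.22 -1.25] w 0.30437167129102377 59.992080330848694 F [-0.3  0.3 -2. ]
dist 0.058890803352946414 off 0.0011454258509505635 ang 0.08252616352383725
226 [ 0.56917164 -0.25744685  0.16036983] [-0.50137149  0.22297711  0.83600708]
```

```bash
python3 -c "
from cell import sign_off
print(sign_off())"
```

```text
the job is handed in; nothing more can be done
None
```

The job is handed in: the long objective is held still in the gripper, with its front lens measured about 59 mm from the camera's lens, about 1 mm off the line of sight and about 0.08 rad off axis (limit 0.17). I have no verdict from the judging.

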